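# Close the vacuum chamber and draw the hand pump to its mark

## Robot

A 6-joint arm with a two-finger parallel gripper is mounted at the origin on a cart in front of the work surface, level with it; the furniture and walls round the work are solid. World frame = base frame: x ahead of the robot, y to its left, z up, the work surface at z = 0. Lengths are in m, angles in rad, forces in N, time in s.
With the tool pointing down it reaches from about 0.325 to 0.775 m from the base axis. Payload 5.5 kg.
Tool frame: the origin (TCP) lies between the finger pads; the fingertips stand 22 mm ahead of it and the grasp point (between the pads) lies 3 mm ahead of it; z points along the fingers, y is the line along which they close (so a half turn about z gives the same grasp; the last joint's range is limited). The gripper opens to 88 mm and grips with 3 to 60 N. Pads are 20 mm wide; open, the fingers measure 115 mm over their backs; the gripper's body (75 mm by 178 mm) begins 61 mm behind the grasp point.
Start: joints at [1.258, 0.091, 1.231, -0, 1.82, -0.057], TCP at [0.152, 0.58, 0.245] pointing down, gripper open.
Joint ranges: [-2.87, 2.87], [-0.86, 2.18], [0.17, 2.46], [-1.51, 4.65], [0.06, 2.69], [-2.65, 2.65]. Speed limits (rad/s): [2.57, 2.57, 3.01, 3.14, 3.14, 3.14].

## Interface

Orientations are given as a rotation vector (axis times angle).
In Python, from cell import arm, grab_frame, calibration, ticket gives the robot as it stands. The module is installed in compiled form; this text tells all that it offers.
- The arm moves only by the tool apply_moves, never from a script. Its argument "moves" is a list of rows, each a list of 3 entries, a list of its own where there are three numbers: the shift along the tool's x, y, z scaled (see below), then the turn, a rotation vector about the tool's x, y, z scaled (see below), then the opening, from -1 (shut) to 1 (fully open). A call has 1 to 12 rows; each row shifts and turns the commanded pose from where the row before left it, along the tool's axes as they then stand; what a row does not reach is not made up. The controller multiplies each number of a shift by 50 mm and each number of a turn by 0.08 rad. A row lasts 1/8 s, in which the tool goes at most 62.5 mm and 10.7 degrees, less where a joint would pass 70% of its speed; a pose out of reach is approached as far as the arm can. A call with a number of a shift or a turn outside -1 to 1 is refused whole. A call with a gripper value outside its range is refused whole. The fingers move at their own pace and stop on an object; "force" is the grip in N (left out, the last holds). Time passes only in rows, so rows that do not move let the fingers close. It gives the time, the measured TCP pose, the force, the opening and the grip force at its end, in the units of the state.
- arm.get_obs(): the state, without advancing time (a new reading comes with each control period).
- grab_frame(name): name is "scene" or "top" or "wrist"; returns (picture, depth): 384x512x3 uint8, red, green, blue; 384x512 float32, m along the optical axis (not along the pixel's ray), 0 where there is no reading.
- calibration(name): a dict with "intrinsics" (3x3 intrinsics, pixels), "distortion" ([k1, k2, p1, p2, k3] as OpenCV has them; the pictures are not rectified), "world_from_camera" (4x4, takes a point from camera to world coordinates). Camera axes: x right, y down, z forward; pixel columns grow to the right and rows downward; lengths in m; the calibration is good to about 2 mm. A picture is of the moment at which its call begins: read the wrist's pose just before it. calibration takes no time and is no camera call; for the wrist camera it gives the pose at the moment of the call.
- ticket.sign_off(): hands the job in; it is judged then, once.
The state is a dict: "t": time; "q": joint angles; "dq": joint speeds; "tau": joint torques, N m; "ee_pos": TCP position; "ee_rot": TCP orientation; "ft_force": force on the tool from outside, world axes, zero at the start; "wrist_torque": the same for the moment, N m; "gripper_width": finger opening in m; "gripper_force": force on a finger pad.
Only numpy, scipy, OpenCV 4.12 (cv2) and the standard library are available. Lean on these libraries where they do the work, as an engineer would, in place of code of your own. Each camera call takes 0.05 s, during which the arm holds its last target. There are 200 camera calls.

## Task

The sample cup is already in the clear vacuum chamber: pick up the blue lid by its black knob, set it gently on the chamber so that it lies flat and fully seated, and let go of it. Then pull the hand pump's black upright grip out against its spring until the red pointer stands over the green marker on the scale, and keep it there: finish while still holding the grip with the pointer over the marker. Leave the other things on the worktop standing where they are.

Things in the scene. Friction and masses are not known exactly. Their poses are not given: they have to be found in the camera images.
- pump_unit: Hand vacuum pump, fixed: aluminium base plate 130 x 380 x 12 mm; origin: centre of its underside, y along it, z up. The clear chamber stands at y = +125 mm. The steel pump barrel (top 69 mm high) lies along y from the chamber to y = -19 mm, with a gauge at y = +30 mm (top 105 mm high); the plunger comes out of it towards -y. White scale rail along y at x = -45 mm.
- chamber_mouth (a point): Centre of the open mouth of the clear round chamber, level with its rim, 98 mm above the worktop; axes as the pump unit's. Bore 84 mm, outer diameter 102 mm over its rings; the sample cup inside is fixed and stays 15 mm below the rim.
- chamber_lid: The loose lid, 0.15 to 0.31 kg; origin at the centre of its underside, z up. From the bottom: a dark round plug 78 mm across, 10 mm deep, foot chamfered (goes into the chamber's bore), a blue flange 100 mm across, 8 mm thick (comes to lie on the rim), a black cylindrical knob. Starts level on its plug on the worktop, left or right of the pump.
- lid_knob (a point): Centre of the lid's black upright knob, 28 mm in diameter and 40 mm tall, 38 mm above the lid's underside and 20 mm above the flange's top. When the lid is seated this point is 28 mm above the chamber mouth's centre.
- plunger (a joint): How far the plunger is pulled out, in m: 0 = home, 0.075 = end stop. It slides level towards the pump unit's -y. A spring in the barrel always pulls it home: 4 N at home and 100 N/m more, so 7.5 to 10 N at the marker; let go, it springs back.
- plunger_grip (a point): Point to grip: on the axis of the plunger's black upright round grip, 81 mm above the worktop. The stem there is 22 mm in diameter, from 63 to 99 mm above the worktop, with a 29 mm wide cap above it up to 107 mm. The grip moves with the plunger; at home it stands free 43 mm from the barrel's end.
- pointer (a point): Tip of the thin red pointer (4 mm wide) that sticks out from the foot of the grip towards the pump unit's -x, over the scale; 38 mm above the worktop. It moves with the plunger.
- mark (a point): Centre of the top of the green marker, a 12 mm wide (along y) block fixed on the scale rail, 31 mm above the worktop. The pointer passes over it. Axes as the pump unit's. The marker is set differently each time: the plunger must come out 35 to 60 mm to bring the pointer over it.
- dropper: Bystander: a dropper bottle with a blue cap, 33 mm across and 94 mm tall, upright, loose; origin at the centre of its underside.
- spare_cup: Bystander: a clear sample cup with green contents, 51 mm across and 64 mm tall, loose; origin at the centre of its underside.
- timer: Bystander: a white bench timer, 32 x 68 x 62 mm, upright, loose; origin at the centre of its underside.

How it is judged:
By the outcome, as a careful person would: the job done as asked, in the order asked, and still so for the second after the job is handed in, while the arm keeps its last pose, push and grip.
It also fails if it takes over 58 s, if anything falls off the work surface, if the arm or the gripper's body presses on something with over 40 N, if the wrist force passes 120 N, or if a joint passes its speed limit or range.

## Working session

There is one attempt and no reset: what is moved stays moved. The work goes in short steps, Python scripts to look and compute and a tool call to move; the robot and the scene stay as the last step left them, time stands still between calls to the robot, and variables do not carry over. Pictures are saved under pics/ and viewed, at most 10 in all, crops included, and the job is handed in when it is done.

Besides the shell and the picture viewer there is one more tool, called as a command line: name --argument value ..., lists and objects as JSON in quotes. apply_moves: Moves the arm, as the interface text tells. Shifts and turns lie within -1 to 1; 1 stands for 50 mm of shift or 0.08 rad of turn. Its arguments: {"type":"object","properties":{"moves":{"type":"array","items":{"type":"array"}},"force":{"type":"number"}},"required":["moves"]}

```bash
mkdir -p pics
cat > h.py <<'E'
import numpy as np, cv2
from cell import arm, grab_frame, calibration, ticket
def snap(n):
    c=calibration(n); im,d=grab_frame(n); np.savez(f'{n}.npz',im=im,d=d,K=c["intrinsics"],D=c["distortion"],T=c["world_from_camera"]); return im,d
def cloud(n):
    f=np.load(f'{n}.npz'); d=f['d']; h,w=d.shape
    u,v=np.meshgrid(np.arange(w),np.arange(h))
    p=cv2.undistortPoints(np.stack([u,v],-1).reshape(-1,1,2).astype(float),f['K'],f['D']).reshape(h,w,2)
    X=np.concatenate([p*d[...,None],d[...,None]],-1)@f['T'][:3,:3].T+f['T'][:3,3]
    X[d==0]=np.nan
    return f['im'],X
def ray(n,u,v,z):
    f=np.load(f'{n}.npz'); p=cv2.undistortPoints(np.array([[[u,v]]],float),f['K'],f['D']).ravel()
    r=f['T'][:3,:3]@[*p,1]; o=f['T'][:3,3]; return o+r*(z-o[2])/r[2]
E
python3 - <<'E'
from h import *
for n in("scene","top"):
    im,d=snap(n); print(n,np.load(n+'.npz')['T'].round(3).tolist())
a=[np.load(n+'.npz')['im'] for n in("top","scene")]
cv2.imwrite('pics/top.png',cv2.resize(a[0],(800,600))[...,::-1]); cv2.imwrite('pics/scene.png',cv2.resize(a[1],(800,600))[...,::-1])
print(arm.get_obs())
E
```

```text
scene [[0.823, -0.439, 0.36, 0.108], [-0.567, -0.624, 0.538, -0.627], [-0.012, -0.647, -0.763, 1.055], [0.0, 0.0, 0.0, 1.0]]
top [[-0.006, -0.985, 0.175, 0.328], [-1.0, 0.01, 0.021, 0.02], [-0.023, -0.175, -0.984, 1.359], [0.0, 0.0, 0.0, 1.0]]
{'t': 0.1, 'q': array([ 1.25829820e+00,  9.18038375e-02,  1.23174008e+00, -2.08505790e-05,
        1.81980453e+00, -5.66858937e-02]), 'dq': array([-0.0013383 , -0.00136631, -0.00168179,  0.00068625, -0.00048657,
       -0.00043431]), 'tau': array([ 3.12862241e-03, -4.47855699e+01, -4.07570744e+01,  7.00841518e-02,
        2.83645542e-02, -9.77319201e-05]), 'ee_pos': array([0.15175036, 0.58026329, 0.24362212]), 'ee_rot': array([-4.00703414e-01, -3.11562736e+00,  2.71670912e-03]), 'ft_force': array([ 0.25789457,  0.59322536, -1.08779885]), 'wrist_torque': array([-0.02615244, -0.03559761,  0.040372  ]), 'gripper_force': 0.0, 'gripper_width': 0.08777493491188972}
```

View pics/top.png

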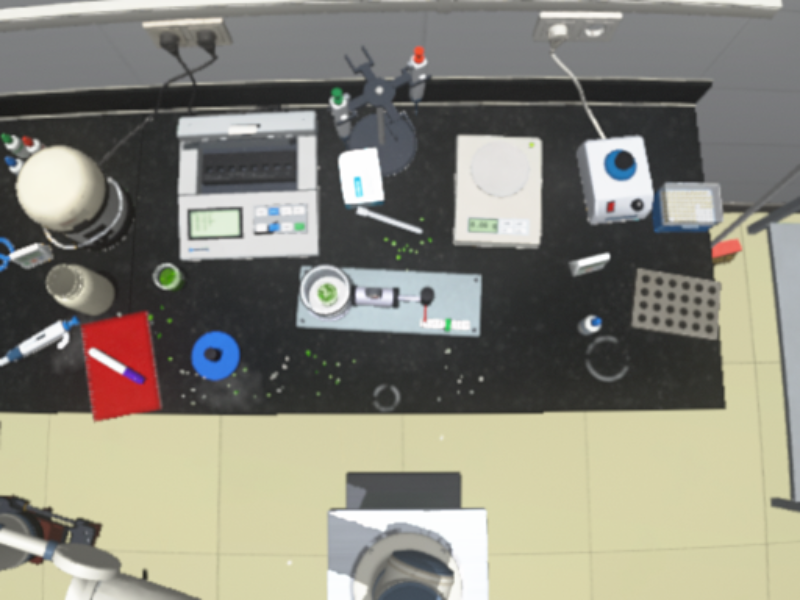

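View pics/scene.png

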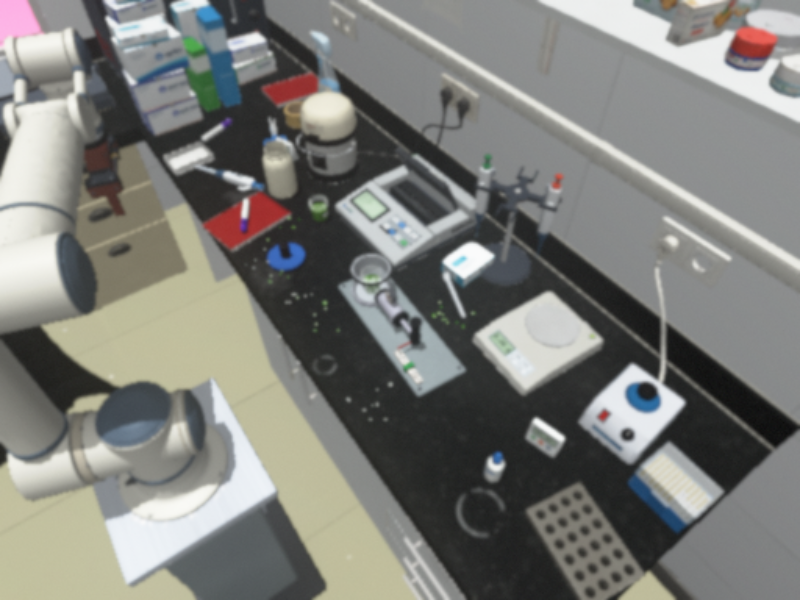

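The top view (800x600) shows the pump plate with corners at about (300,267), (481,275), (480,335) and (297,328). The chamber is at (326,291), the grip at (427,296), the pointer near (425,314) and the green marker at (448,324). The lid is at (215,355), with the spare cup at (167,277). The timer and dropper are on the right, clear of the work.

Run:
```python
from h import *
s=512/800
P=lambda u,v,z: ray('top',u*s,v*s,z).round(4)
c=[P(*p,.012)[:2] for p in((300,267),(481,275),(480,335),(297,328))]
print('corners',c,'centre',np.mean(c,0)); 
im,X=cloud('top'); hsv=cv2.cvtColor(im,cv2.COLOR_RGB2HSV)
H,S,V=cv2.split(hsv)
v,u=np.mgrid[:384,:512]
def box(a,b,c,d): return (u>a*s)&(u<c*s)&(v>b*s)&(v<d*s)
# plate: fit rect to points z 5..18 mm non-black
m=box(285,255,495,345)&(V>90)&(abs(X[...,2]-.012)<.006)
r=cv2.minAreaRect((X[m][:,:2]*1000).astype(np.float32)); print('plate',r,np.nanmedian(X[m][:,2]))
m=box(185,325,245,385)&(H>100)&(H<125)&(S>120)
print('lid',m.sum(),np.nanmedian(X[m],0)); r=cv2.minAreaRect((X[m][:,:2]*1000).astype(np.float32)); print(r, cv2.minEnclosingCircle((X[m][:,:2]*1000).astype(np.float32)))
vv,uu=np.where(m);print(uu.mean()/s,vv.mean()/s, P((uu.min()+uu.max()+0)/2/s,(vv.min()+vv.max())/2/s,.018))
print('knob top',P(213,354,.058), 'cham',P(326,291,.098),'grip',P(427,296,.107),'mark',P(448,324,.031),'pointer',P(425,318,.038),'cup',P(167,277,0.05))
crop=cv2.resize(im[165:220,185:315],None,fx=6,fy=6,interpolation=cv2.INTER_CUBIC); cv2.imwrite('pics/crop.png',crop[...,::-1])
```

```text
corners [array([0.6474, 0.2184]), array([ 0.6261, -0.1606]), array([ 0.5   , -0.1544]), array([0.5181, 0.2226])] centre [0.5729 0.0315]
plate ((585.047607421875, 36.027557373046875), (387.44940185546875, 151.34266662597656), 86.40277099609375) 0.011206823275085709
lid 756 [0.46142372 0.38962756 0.01686529]
((465.21063232421875, 397.0516357421875), (108.68359375, 70.05120086669922), 48.93838119506836) ((465.0683288574219, 395.76300048828125), 55.423919677734375)
215.2095734126984 354.8755787037037 [0.4629 0.3919 0.018 ]
knob top [0.4603 0.3846 0.058 ] cham [0.5783 0.1539 0.098 ] grip [ 0.5647 -0.0423  0.107 ] mark [ 0.5208 -0.0876  0.031 ] pointer [ 0.5325 -0.0408  0.038 ] cup [0.6212 0.4903 0.05  ]
```

View pics/crop.png

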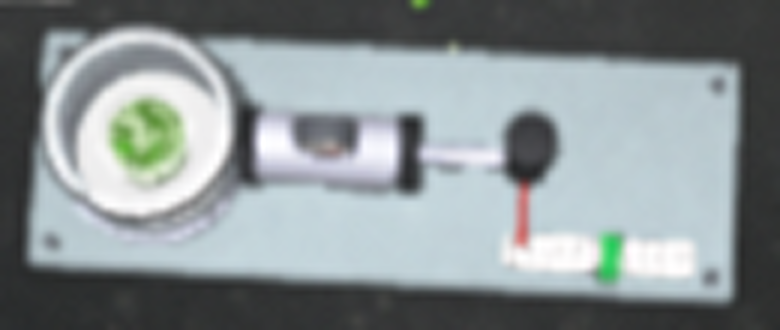

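apply_moves --moves '[[[0,0,0],[0,0,-0.85],1],[[0,0,0],[0,0,-0.85],1],[[0,0,0],[0,0,-0.85],1],[[-0.9,-0.5,0],[0,0,0],1],[[-0.9,-0.5,0],[0,0,0],1],[[-0.9,-0.5,0],[0,0,0],1],[[-0.9,-0.5,0],[0,0,0],1],[[-0.9,-0.5,0],[0,0,0],1],[[-0.9,-0.5,0],[0,0,0],1],[[-0.9,-0.5,0],[0,0,0],1],[[0,0,0],[0,0,0],1]]' --force 30

```text
t: 1.48
ee_pos: [0.4597, 0.3871, 0.2433]
ee_rot: [-0.089, -3.139, 0.003]
ft_force: [-0.1, 0.5, 0.3]
gripper_width: 0.0882
gripper_force: 0.0
```

Run:
```python
from h import *
im,d=snap("wrist"); print(np.load('wrist.npz')['T'].round(3).tolist())
o=arm.get_obs(); print(o['ee_pos'],o['ee_rot'],o['t'])
cv2.imwrite('pics/w1.png',cv2.resize(im,(800,600))[...,::-1])
```

```text
[[0.057, 0.968, 0.246, 0.392], [0.998, -0.055, -0.015, 0.392], [-0.002, 0.246, -0.969, 0.384], [0.0, 0.0, 0.0, 1.0]]
[0.45819357 0.38836877 0.24363389] [-8.58468099e-02 -3.13886946e+00  1.43843652e-03] 1.525
```

View pics/w1.png

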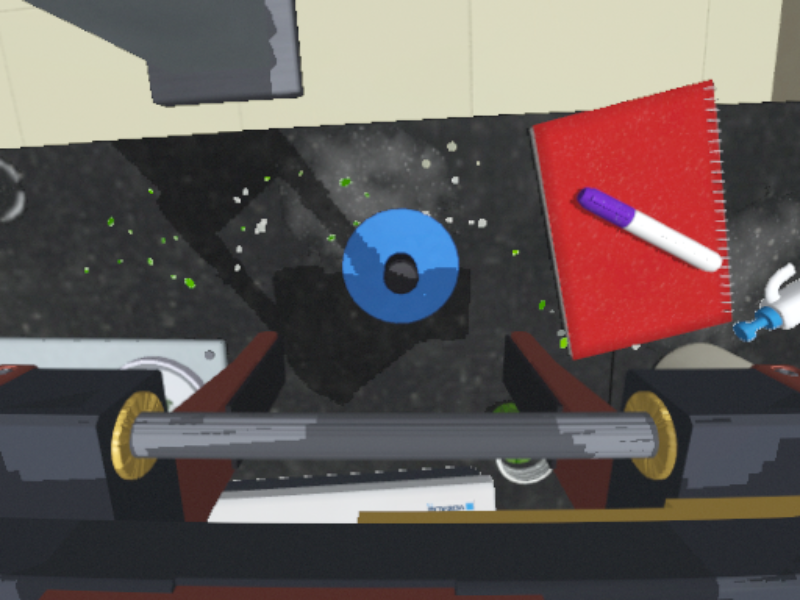

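The wrist view shows the lid flange centred at about (401,266), with edges at 343–459 and 209–323. The knob is at about x 384–418, with its top face near (402,277).

Run:
```python
from h import *
s=.64
print(ray('wrist',401*s,266*s,.018), ray('wrist',402*s,277*s,.058))
im,X=cloud('wrist'); hsv=cv2.cvtColor(im,cv2.COLOR_RGB2HSV)
m=(hsv[...,0]>95)&(hsv[...,0]<125)&(hsv[...,1]>110); m[:120]=0;m[215:]=0;m[:,:210]=0;m[:,305:]=0
p=X[m]; print(m.sum(),np.median(p,0)); h=cv2.convexHull((p[:,:2]*1000).astype(np.float32)).reshape(-1,2)
print(cv2.fitEllipse(h))
k=np.zeros_like(m);k[155:195,240:275]=1; k&=(X[...,2]>.05)&(X[...,2]<.066); q=X[k]; print(k.sum(),(q.min(0)+q.max(0))/2,np.ptp(q,0),np.median(q,0))
```

```text
[0.46011649 0.39366089 0.018     ] [0.46128955 0.39374919 0.058     ]
3934 [nan nan nan]
((463.74029541015625, 392.65643310546875), (104.53925323486328, 105.44390869140625), 134.00433349609375)
419 [0.46055367 0.39225329 0.05547665] [0.0269209  0.02675866 0.01068211] [0.45973405 0.3922984  0.05866304]
```

apply_moves --moves '[[[-0.04,0.1,0.8],[0,0,0],1],[[0,0,0.8],[0,0,0],1],[[0,0,0.8],[0,0,0],1],[[0,0,0.8],[0,0,0],1],[[0,0,0.76],[0,0,0],1],[[0,0,0],[0,0,0],1],[[0,0,0],[0,0,0],-1],[[0,0,0],[0,0,0],-1],[[0,0,0],[0,0,0],-1],[[0,0,0],[0,0,0],-1],[[0,0,0],[0,0,0],-1],[[0,0,0],[0,0,0],-1]]' --force 30

```text
t: 3.02
ee_pos: [0.4596, 0.3942, 0.0466]
ee_rot: [-0.082, -3.14, 0.0]
ft_force: [-0.2, -4.6, 1.3]
gripper_width: 0.0311
gripper_force: 1.4
```

apply_moves --moves '[[[0,0,0],[0,0,0],-1],[[0,0,0],[0,0,0],-1],[[0,0,0],[0,0,0],-1],[[0,0,-0.4],[0,0,0],-1],[[0,0,-0.8],[0,0,0],-1],[[0,0,-0.8],[0,0,0],-1],[[0,0,-0.8],[0,0,0],-1],[[0,0,0],[0,0,0],-1]]'

```text
t: 4.03
ee_pos: [0.4608, 0.3957, 0.192]
ee_rot: [0.081, 3.134, 0.009]
ft_force: [-1.0, -0.1, -2.8]
gripper_width: 0.0274
gripper_force: 30.0
```

Run:
```python
from h import *
o=arm.get_obs(); print({k:np.round(o[k],4) for k in('ee_pos','ee_rot','ft_force','gripper_width','gripper_force')})
im,d=snap("wrist"); 
cv2.imwrite('pics/w2.png',cv2.resize(im,(800,600))[...,::-1])
i,X=cloud('wrist'); hsv=cv2.cvtColor(i,cv2.COLOR_RGB2HSV)
m=(hsv[...,0]>95)&(hsv[...,0]<125)&(hsv[...,1]>110)&np.isfinite(X[...,2]); m[:,:180]=0;m[:,340:]=0
p=X[m]; p=p[(abs(p[:,0]-o['ee_pos'][0])<.07)&(abs(p[:,1]-o['ee_pos'][1])<.07)]; print(len(p),np.median(p,0))
p=p[abs(p[:,2]-np.median(p[:,2]))<.012]
A=np.c_[p[:,:2]-p[:,:2].mean(0),np.ones(len(p))]; print('slopes',np.linalg.lstsq(A,p[:,2],rcond=None)[0], (p.min(0)+p.max(0))/2,np.ptp(p,0))
```

```text
{'ee_pos': array([0.4608, 0.3957, 0.192 ]), 'ee_rot': array([0.0806, 3.1338, 0.0095]), 'ft_force': array([-1.0075, -0.0502, -2.8123]), 'gripper_width': np.float64(0.0274), 'gripper_force': np.float64(29.9983)}
8671 [0.43940697 0.3984128  0.16411689]
slopes [0.01471895 0.00673498 0.16412076] [0.44177227 0.39726171 0.16707646] [0.05762843 0.09650327 0.01801083]
```

View pics/w2.png

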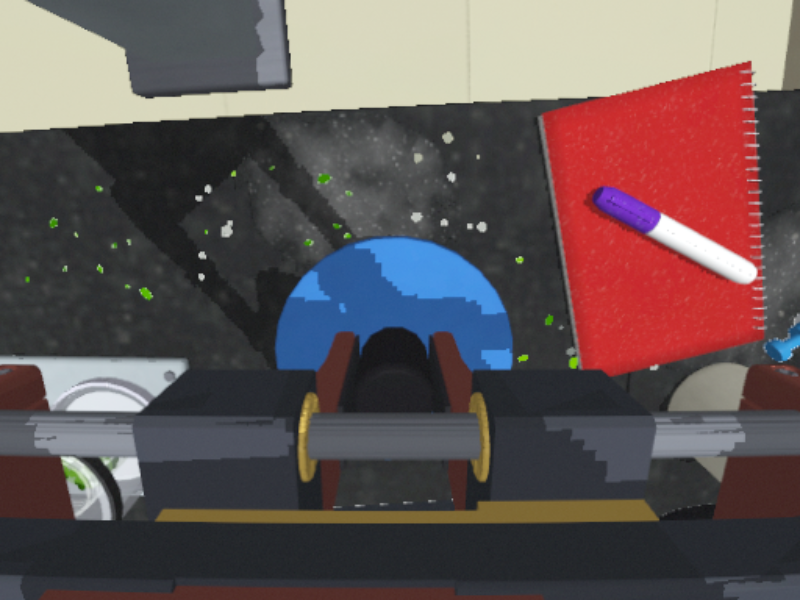

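The lid is held by the knob and level: flange top at z 0.164, and no slip. I'll move to where the wrist camera can see the chamber rim beside the lid.

apply_moves --moves '[[[-0.3,-0.2,-0.3],[0,0,0],-1],[[-0.55,-0.4,-0.48],[0,0,0],-1],[[-0.55,-0.4,-0.48],[0,0,0],-1],[[-0.55,-0.4,-0.48],[0,0,0],-1],[[-0.5,-0.4,-0.42],[0,0,0],-1],[[0,0,0],[0,0,0],-1],[[0,0,0],[0,0,0],-1]]'

```text
t: 4.95
ee_pos: [0.5768, 0.2984, 0.2918]
ee_rot: [-0.081, -3.137, 0.002]
ft_force: [0.1, 0.9, -3.0]
gripper_width: 0.0275
gripper_force: 30.0
```

Run:
```python
from h import *
o=arm.get_obs(); print({k:np.round(o[k],4) for k in('ee_pos','ee_rot','ft_force','gripper_width','gripper_force')})
im,d=snap("wrist"); 
cv2.imwrite('pics/w3.png',cv2.resize(im,(800,600))[...,::-1])
i,X=cloud('wrist'); m=(abs(X[...,2]-.098)<.004)&(abs(X[...,0]-.579)<.075)&(abs(X[...,1]-.155)<.075); m[:,270:]=0
p=X[m]; print(len(p),np.median(p[:,2]))
h=cv2.convexHull((p[:,:2]*1000).astype(np.float32)).reshape(-1,2); print(len(h),cv2.fitEllipse(h),cv2.minEnclosingCircle(h))
m=(abs(X[...,2]-.012)<.004); p=X[m]
```

```text
{'ee_pos': array([0.5768, 0.2984, 0.2918]), 'ee_rot': array([-8.1000e-02, -3.1367e+00,  1.9000e-03]), 'ft_force': array([ 0.0647,  0.8653, -2.9655]), 'gripper_width': np.float64(0.0275), 'gripper_force': np.float64(29.9982)}
1791 0.09814309605676763
53 ((582.07958984375, 157.5376739501953), (101.17444610595703, 102.767822265625), 65.48670196533203) ((582.5112915039062, 157.7705535888672), 51.86731719970703)
```

View pics/w3.png

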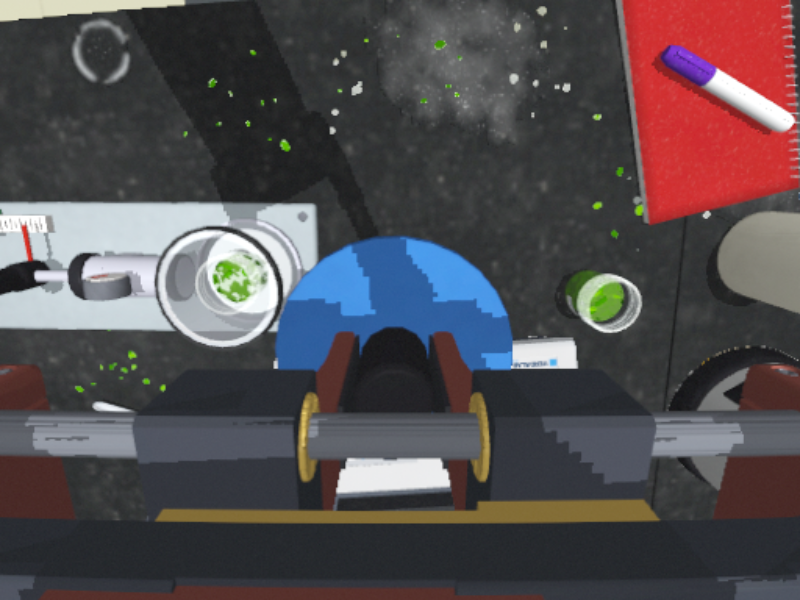

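Run:
```python
from h import *
s=.64
print('rim ray',ray('wrist',220*s,287*s,.098))
im,X=cloud('wrist'); f=np.load('wrist.npz'); hsv=cv2.cvtColor(im,cv2.COLOR_RGB2HSV)
m=((hsv[...,0]>95)&(hsv[...,0]<125)&(hsv[...,1]>110)).astype(np.uint8); m[:,:170]=0;m[:,335:]=0;m[245:]=0
z=np.nanmedian(X[...,2][m>0]); print('flange z',z)
# edge pixels of flange: topmost per column, fit circle in plane z
from scipy.optimize import least_squares
def fit(pts,z,R):
    P=np.array([ray('wrist',u,v,z)[:2] for u,v in pts]); r=least_squares(lambda c:np.hypot(*(P-c[:2]).T)-c[2],[*P.mean(0),R],loss='soft_l1',f_scale=.0005); return r.x,np.abs(r.fun).mean(),len(P)
pts=[(u,np.where(m[:,u])[0].min()-.5) for u in range(178,327) if m[:,u].any()]
pts=[p for p in pts if p[1]<225]
print('flange',fit(pts,z,.05))
# rim dark ring outer edge: use depth points at rim height
k=((abs(X[...,2]-.098)<.005)).astype(np.uint8); k[:,:95]=0;k[:,172:]=0;k[:140]=0;k[228:]=0
pts=[(u,np.where(k[:,u])[0].min()-.5) for u in range(102,170) if k[:,u].any()]+[(u,np.where(k[:,u])[0].max()+.5) for u in range(102,170) if k[:,u].any()]
print('rim',fit(pts,.098,.051))
```

```text
rim ray [0.58009072 0.16049478 0.098     ]
flange z 0.2641109816716417
flange (array([0.57671155, 0.29898093, 0.04873014]), np.float64(0.00016289990777263144), 149)
rim (array([0.58187312, 0.15823911, 0.05141749]), np.float64(0.00040870452287815285), 136)
```

apply_moves --moves '[[[-0.05,-0.4,0.2],[0,0,0],-1],[[-0.05,-0.6,0.4],[0,0,0],-1],[[-0.05,-0.6,0.5],[0,0,0],-1],[[-0.05,-0.6,0.5],[0,0,0],-1],[[-0.04,-0.6,0.5],[0,0,0],-1],[[0,0,0.3],[0,0,0],-1],[[0,0,0],[0,0,0],-1],[[0,0,0],[0,0,0],-1]]'

```text
t: 6.0
ee_pos: [0.582, 0.159, 0.1754]
ee_rot: [0.079, 3.14, 0.001]
ft_force: [-0.2, 0.5, -2.3]
gripper_width: 0.0271
gripper_force: 30.0
```

Run:
```python
from h import *
o=arm.get_obs(); print({k:np.round(o[k],4) for k in('ee_pos','ee_rot','ft_force','gripper_width','gripper_force')})
a,_=snap("wrist"); b,_=snap('scene')
b=cv2.resize(b[150:225,200:300],(400,300),interpolation=cv2.INTER_CUBIC)
cv2.imwrite('pics/w4.png',np.hstack([cv2.resize(a,(400,300)),b])[...,::-1])
```

```text
{'ee_pos': array([0.582 , 0.159 , 0.1754]), 'ee_rot': array([7.8800e-02, 3.1396e+00, 1.1000e-03]), 'ft_force': array([-0.2169,  0.5093, -2.3283]), 'gripper_width': np.float64(0.0271), 'gripper_force': np.float64(29.9982)}
```

View pics/w4.png

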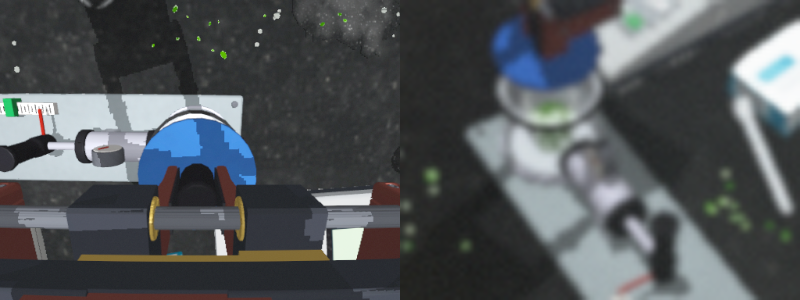

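The lid hangs level over the chamber, with the rim arc showing evenly behind it at about (195,110) in the left half. I'll lower it towards the rim and watch the force.

apply_moves --moves '[[[0,-0.02,0.2],[0,0,0],-1],[[0,0,0.2],[0,0,0],-1],[[0,0,0.15],[0,0,0],-1],[[0,0,0.06],[0,0,0],-1],[[0,0,0.06],[0,0,0],-1],[[0,0,0.04],[0,0,0],-1],[[0,0,0],[0,0,0],-1]]'

```text
t: 6.98
ee_pos: [0.582, 0.1566, 0.1392]
ee_rot: [0.081, 3.14, -0.0]
ft_force: [-0.4, 0.6, -3.3]
gripper_width: 0.027
gripper_force: 30.0
```

apply_moves --moves '[[[0,0,0.03],[0,0,0],-1],[[0,0,0.03],[0,0,0],-1],[[0,0,0.02],[0,0,0],-1],[[0,0,0.01],[0,0,0],-1],[[0,0,0],[0,0,0],-1]]'

```text
t: 7.6
ee_pos: [0.582, 0.1567, 0.1347]
ee_rot: [0.081, 3.14, 0.0]
ft_force: [0.6, -0.6, -3.7]
gripper_width: 0.0274
gripper_force: 30.0
```

apply_moves --moves '[[[0,0,0.01],[0,0,0],-1],[[0,0,0.01],[0,0,0],-1],[[0,0,0],[0,0,0],-1]]'

```text
t: 7.98
ee_pos: [0.582, 0.1567, 0.1346]
ee_rot: [0.081, 3.14, 0.0]
ft_force: [-3.0, -0.3, 4.0]
gripper_width: 0.0272
gripper_force: 30.0
```

Contact came at the expected height: TCP z 0.1346 against about 0.1345. I'll release, lift and check the seating.

apply_moves --moves '[[[0,0,0],[0,0,0],0.2],[[0,0,0],[0,0,0],0.2],[[0,0,0],[0,0,0],0.2],[[0,0,0],[0,0,0],0.2],[[0,0,-0.4],[0,0,0],0.2],[[0,0,-0.8],[0,0,0],0.2],[[0,0,-0.8],[0,0,0],0.2],[[0,-0.5,-0.5],[0,0,0],0.2],[[0,-1,0],[0,0,0],0.2],[[0,-1,0],[0,0,0],0.2],[[0.3,-1,0],[0,0,0],0.2],[[0,0,0],[0,0,0],0.2]]'

```text
t: 9.48
ee_pos: [0.5574, -0.0202, 0.2608]
ee_rot: [0.089, 3.138, -0.001]
ft_force: [0.7, 0.3, -0.4]
gripper_width: 0.0528
gripper_force: 0.0
```

Run:
```python
from h import *
o=arm.get_obs(); print({k:np.round(o[k],4) for k in('t','ee_pos','ee_rot','ft_force','gripper_width','gripper_force')})
im,d=snap("wrist"); 
cv2.imwrite('pics/w5.png',cv2.resize(im,(800,600))[...,::-1])
i,X=cloud('wrist'); hsv=cv2.cvtColor(i,cv2.COLOR_RGB2HSV)
m=(hsv[...,0]>95)&(hsv[...,0]<125)&(hsv[...,1]>110)&(abs(X[...,2]-.106)<.012)&(abs(X[...,0]-.58)<.07)&(abs(X[...,1]-.157)<.07)
p=X[m]; print(len(p),np.median(p,0)); A=np.c_[p[:,:2]-p[:,:2].mean(0),np.ones(len(p))]; print('slopes',np.linalg.lstsq(A,p[:,2],rcond=None)[0])
```

```text
{'t': np.float64(9.475), 'ee_pos': array([ 0.5574, -0.0202,  0.2608]), 'ee_rot': array([ 8.8500e-02,  3.1379e+00, -1.4000e-03]), 'ft_force': array([ 0.7326,  0.31  , -0.3774]), 'gripper_width': np.float64(0.0528), 'gripper_force': np.float64(0.0)}
4956 [0.57367807 0.14824774 0.10685556]
slopes [0.00646123 0.00803643 0.106695  ]
```

View pics/w5.png

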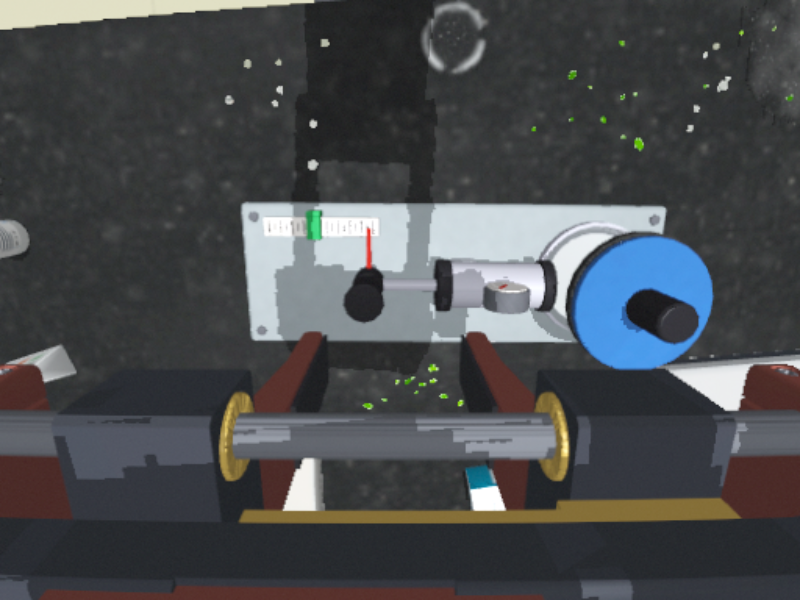

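The lid is flat on the chamber: flange top at z 0.1067, slope about 0.5°. The grip cap's top is at (364,301), the pointer tip at (369,229) and the green marker at about (314,225).

Run:
```python
from h import *
s=.64
im,X=cloud('wrist')
hsv=cv2.cvtColor(im,cv2.COLOR_RGB2HSV); H,S,V=cv2.split(hsv)
print('cap',ray('wrist',364*s,301*s,.107)); k=np.zeros(H.shape,bool);k[165:215,215:250]=1;k&=(X[...,2]>.1)&(X[...,2]<.115);q=X[k];print(len(q),np.median(q,0),(q.min(0)+q.max(0))/2,np.ptp(q,0))
b=np.zeros(H.shape,bool);b[130:175,160:250]=1
g=b&(H>50)&(H<80)&(S>120); v,u=np.where(g); print('mark px',u.mean()/s,v.mean()/s,u.min()/s,u.max()/s,ray('wrist',u.mean(),v.mean(),.031),np.nanmedian(X[g],0))
r=b&((H<8)|(H>172))&(S>120); v,u=np.where(r); w=v<v.min()+8; print('ptr tip px',u[w].mean()/s,v.min()/s,ray('wrist',u[w].mean(),v[w].mean(),.038),ray('wrist',u[w].mean(),v.min(),.038))
print(arm.get_obs()['ee_pos'])
```

```text
cap [ 0.56852333 -0.04116738  0.107     ]
512 [ 0.56883254 -0.04202973  0.1077594 ] [ 0.56916825 -0.04206152  0.10674153] [0.02765318 0.02779871 0.00737946]
mark px 313.3272058823529 223.90727124183005 306.25 320.3125 [ 0.51910157 -0.08557233  0.031     ] [ 0.51878657 -0.08537331  0.03225105]
ptr tip px 367.9166666666667 228.125 [ 0.52945278 -0.03959577  0.038     ] [ 0.52462665 -0.03925401  0.038     ]
[ 0.55781937 -0.01852785  0.26053575]
```

apply_moves --moves '[[[-0.25,-0.45,0],[0,0,0],0.2],[[0,0,0.6],[0,0,0],0.2],[[0,0,0.7],[0,0,0],0.2],[[0,0,0.7],[0,0,0],0.2],[[0,0,0],[0,0,0],0.2]]'

```text
t: 10.15
ee_pos: [0.5681, -0.0389, 0.1559]
ee_rot: [-0.079, -3.135, -0.002]
ft_force: [0.1, -0.1, 0.0]
gripper_width: 0.0525
gripper_force: 0.0
```

apply_moves --moves '[[[0,-0.06,0.5],[0,0,0],0.2],[[0,0,0.5],[0,0,0],0.2],[[0,0,0.4],[0,0,0],0.2],[[0,0,0],[0,0,0],0.2]]' --force 40

```text
t: 10.65
ee_pos: [0.5688, -0.0429, 0.088]
ee_rot: [-0.08, -3.139, -0.001]
ft_force: [-0.1, -0.3, 0.2]
gripper_width: 0.0526
gripper_force: 0.0
```

apply_moves --moves '[[[0,0.02,0.07],[0,0,0],0.2],[[0,0,0],[0,0,0],-1],[[0,0,0],[0,0,0],-1],[[0,0,0],[0,0,0],-1],[[0,0,0],[0,0,0],-1],[[0,0,0],[0,0,0],-1],[[0,0,0],[0,0,0],-1]]'

```text
t: 11.52
ee_pos: [0.5694, -0.0425, 0.0856]
ee_rot: [0.081, 3.14, -0.0]
ft_force: [0.2, -0.3, 3.4]
gripper_width: 0.0266
gripper_force: 40.0
```

apply_moves --moves '[[[0,0,0],[0,0,0],-1],[[0,0,0],[0,0,0],-1]]'

```text
t: 11.78
ee_pos: [0.5694, -0.0425, 0.0856]
ee_rot: [0.081, 3.14, -0.0]
ft_force: [-0.9, 0.8, 4.2]
gripper_width: 0.0269
gripper_force: 40.0
```

Run:
```python
from h import *
o=arm.get_obs(); print({k:np.round(o[k],4) for k in('t','ee_pos','ee_rot','ft_force','wrist_torque','gripper_width','gripper_force')})
im,d=snap("wrist"); cr=im[120:270,150:350]
cv2.imwrite('pics/w6.png',cv2.resize(cr,(800,600),interpolation=cv2.INTER_CUBIC)[...,::-1])
```

```text
{'t': np.float64(11.775), 'ee_pos': array([ 0.5694, -0.0425,  0.0856]), 'ee_rot': array([ 8.1400e-02,  3.1397e+00, -3.0000e-04]), 'ft_force': array([-0.8906,  0.7892,  4.236 ]), 'wrist_torque': array([-0.0275,  0.0059, -0.019 ]), 'gripper_width': np.float64(0.0269), 'gripper_force': np.float64(40.0008)}
```

View pics/w6.png

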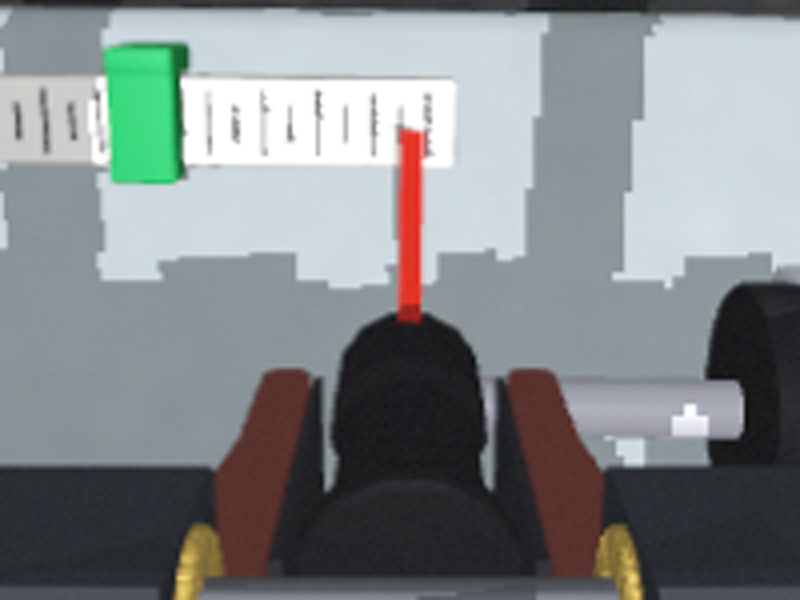

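The pads are resting on the lower edge of the cap, because there are gaps beside the stem at (325,430) and (490,430). The grasp is about 2–3 mm too high, so I'll open, go down and close again.

apply_moves --moves '[[[0,0,0],[0,0,0],0.2],[[0,0,0],[0,0,0],0.2],[[0,0,0.05],[0,0,0],0.2],[[0,0,0],[0,0,0],0.2],[[0,0,0],[0,0,0],-1],[[0,0,0],[0,0,0],-1],[[0,0,0],[0,0,0],-1],[[0,0,0],[0,0,0],-1],[[0,0,0],[0,0,0],-1],[[0,0,0],[0,0,0],-1],[[0,0,0],[0,0,0],-1]]'

```text
t: 13.2
ee_pos: [0.5691, -0.0425, 0.0827]
ee_rot: [0.081, 3.14, -0.0]
ft_force: [-0.4, 0.3, 1.2]
gripper_width: 0.0265
gripper_force: 40.0
```

apply_moves --moves '[[[0,0,0],[0,0,0],0.2],[[0,0,0],[0,0,0],0.2],[[0,0,0.05],[0,0,0],0.2],[[0,0,0],[0,0,0],0.2],[[0,0,0],[0,0,0],-1],[[0,0,0],[0,0,0],-1],[[0,0,0],[0,0,0],-1],[[0,0,0],[0,0,0],-1],[[0,0,0],[0,0,0],-1],[[0,0,0],[0,0,0],-1],[[0,0,0],[0,0,0],-1]]'

```text
t: 14.58
ee_pos: [0.5692, -0.0425, 0.0802]
ee_rot: [0.081, 3.14, -0.0]
ft_force: [1.1, -0.4, -0.1]
gripper_width: 0.0265
gripper_force: 40.0
```

Run:
```python
from h import *
o=arm.get_obs(); print({k:np.round(o[k],4) for k in('t','ee_pos','ft_force','wrist_torque','gripper_width','gripper_force')})
im,d=snap("wrist")
i,X=cloud('wrist'); e=o['ee_pos']
g=cv2.cvtColor(im,cv2.COLOR_RGB2GRAY)
for r in (212,218,224,230): print(r,[f"{int(a)}" for a in g[r,222:292]]); 
for r in (212,220,228): print(r,[f"{a*1e3:.0f}/{b*1e3:.0f}" for a,b in X[r,222:292:2,1:]])
```

```text
{'t': np.float64(14.575), 'ee_pos': array([ 0.5692, -0.0425,  0.0802]), 'ft_force': array([ 1.1211, -0.3992, -0.1327]), 'wrist_torque': array([-0.0256, -0.0039, -0.0089]), 'gripper_width': np.float64(0.0265), 'gripper_force': np.float64(40.0001)}
212 ['83', '83', '84', '94', '123', '143', '147', '148', '148', '148', '148', '148', '114', '58', '25', '26', '28', '26', '24', '25', '26', '27', '28', '23', '31', '30', '28', '27', '31', '28', '29', '29', '29', '31', '30', '31', '25', '28', '28', '25', '30', '30', '29', '25', '28', '28', '28', '84', '138', '148', '148', '148', '147', '148', '149', '126', '104', '89', '83', '83', '84', '83', '84', '95', '100', '127', '146', '148', '148', '148']
218 ['61', '60', '62', '61', '58', '48', '36', '34', '82', '136', '146', '116', '59', '25', '27', '28', '28', '32', '30', '30', '31', '27', '32', '29', '30', '32', '29', '30', '30', '31', '28', '31', '30', '31', '29', '33', '30', '32', '33', '31', '29', '32', '29', '31', '30', '28', '26', '26', '77', '127', '136', '105', '54', '35', '39', '52', '61', '60', '60', '60', '59', '60', '63', '63', '59', '63
[... 1249 characters left out ...]
/73', '-57/73', '-56/69', '-55/70', '-55/58', '-58/13', '-53/56', '-51/62', '-50/62', '-49/63', '-47/65', '-46/65', '-45/67', '-44/68', '-43/69', '-41/68', '-40/69', '-39/68', '-38/66', '-37/65', '-35/63', '-34/62', '-33/62', '-32/59', '-30/52', '-29/52', '-28/66', '-27/69', '-27/73', '-26/74', '-24/75', '-23/74', '-22/74', '-21/73', '-20/74']
228 ['-57/86', '-56/81', '-55/82', '-55/74', '-55/62', '-54/60', '-53/65', '-51/69', '-50/72', '-48/76', '-47/78', '-46/78', '-45/79', '-44/80', '-43/80', '-41/80', '-40/80', '-39/80', '-38/79', '-37/79', '-36/76', '-35/75', '-33/71', '-32/65', '-31/62', '-29/53', '-29/69', '-28/81', '-27/82', '-26/83', '-26/86', '-25/85', '-24/86', '-23/86', '-22/86']
```

The pads close on the cap and stem together and the wrist forces are near zero, so this holds the grip firmly along the pull direction. Now the pull: about 46 mm.

apply_moves --moves '[[[0,-0.08,0],[0,0,0],-1],[[0,-0.14,0],[0,0,0],-1],[[0,-0.14,0],[0,0,0],-1],[[0,-0.14,0],[0,0,0],-1],[[0,-0.14,0],[0,0,0],-1],[[0,-0.14,0],[0,0,0],-1],[[0,-0.1,0],[0,0,0],-1],[[0,-0.05,0],[0,0,0],-1],[[0,0,0],[0,0,0],-1],[[0,0,0],[0,0,0],-1]]' --force 45

```text
t: 15.88
ee_pos: [0.5664, -0.0871, 0.0802]
ee_rot: [-0.079, -3.139, -0.005]
ft_force: [-1.1, 8.2, 2.9]
gripper_width: 0.0261
gripper_force: 45.0
```

```bash
cat > chk.py <<'E'
from h import *
o=arm.get_obs(); print({k:np.round(o[k],4) for k in('t','ee_pos','ee_rot','ft_force','wrist_torque','gripper_width','gripper_force')})
im,d=snap("wrist"); i,X=cloud('wrist'); H,S,V=cv2.split(cv2.cvtColor(im,cv2.COLOR_RGB2HSV))
b=np.zeros(H.shape,bool);b[120:205,150:350]=1
yp=np.array([.0545,.9985])
for n,m,z in(('mark',b&(H>50)&(H<80)&(S>120)&(V>80),.031),('ptr',b&((H<8)|(H>172))&(S>150)&(V>120),.038)):
    v,u=np.where(m)
    if len(u): 
        P=np.array([ray('wrist',a,c,z)[:2] for a,c in zip(u,v)]); q=P@yp; print(n,len(u),u.min(),u.max(),v.min(),v.max(),P.mean(0).round(4),'y',q.min().round(4),q.max().round(4),'mid',((q.min()+q.max())/2).round(4))
cv2.imwrite('pics/w7.png',cv2.resize(im[110:260,150:350],(800,600),interpolation=cv2.INTER_CUBIC)[...,::-1])
E
python3 chk.py
```

```text
{'t': np.float64(15.875), 'ee_pos': array([ 0.5664, -0.0871,  0.0802]), 'ee_rot': array([-0.0793, -3.1394, -0.0052]), 'ft_force': array([-1.1147,  8.2056,  2.9039]), 'wrist_torque': array([1.0923, 0.2728, 0.0231]), 'gripper_width': np.float64(0.0261), 'gripper_force': np.float64(45.0003)}
mark 455 240 257 133 167 [ 0.5181 -0.0869] y -0.0637 -0.0521 mid -0.0579
ptr 251 250 255 154 202 [ 0.5378 -0.0848] y -0.0568 -0.0535 mid -0.0552
```

View pics/w7.png

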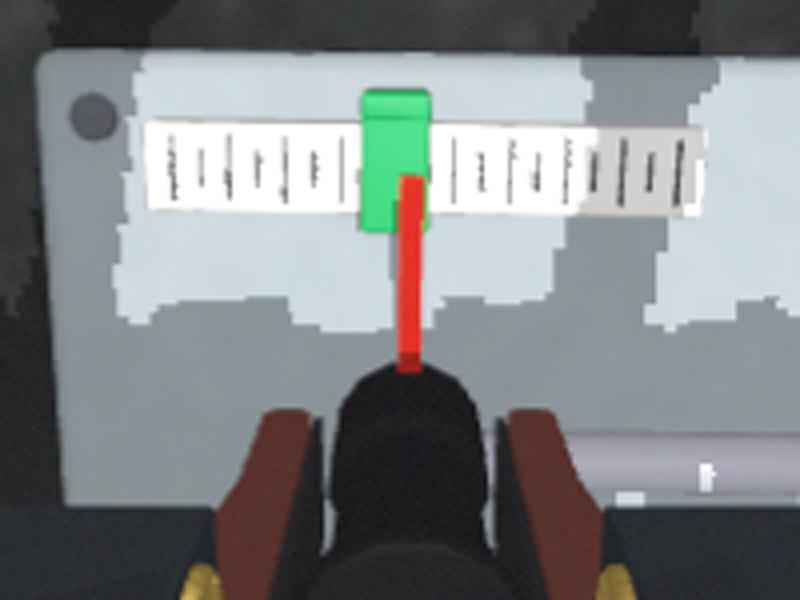

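The pointer at x≈411 is over the marker (362–430), about 2.7 mm short of its centre at 396. I'll pull that much more.

apply_moves --moves '[[[0,-0.03,0],[0,0,0],-1],[[0,-0.025,0],[0,0,0],-1],[[0,0,0],[0,0,0],-1],[[0,0,0],[0,0,0],-1],[[0,0,0],[0,0,0],-1]]'

```text
t: 16.55
ee_pos: [0.5662, -0.0896, 0.0802]
ee_rot: [-0.079, -3.139, -0.006]
ft_force: [-2.5, 7.6, 2.1]
gripper_width: 0.0264
gripper_force: 45.0
```

```bash
python3 chk.py
python3 - <<'E'
from h import *
im,d=snap('top'); i,X=cloud('top'); H,S,V=cv2.split(cv2.cvtColor(im,cv2.COLOR_RGB2HSV))
m=(H>95)&(H<125)&(S>120)&(abs(X[...,0]-.58)<.08)&(abs(X[...,1]-.157)<.08)
print('lid',m.sum(),np.nanmedian(X[m],0))
E
```

```text
{'t': np.float64(16.55), 'ee_pos': array([ 0.5662, -0.0896,  0.0802]), 'ee_rot': array([-0.0789, -3.1393, -0.0058]), 'ft_force': array([-2.5076,  7.5934,  2.062 ]), 'wrist_torque': array([ 1.1403,  0.3101, -0.0162]), 'gripper_width': np.float64(0.0264), 'gripper_force': np.float64(45.0003)}
mark 467 244 260 133 167 [ 0.5182 -0.0863] y -0.0635 -0.0524 mid -0.058
ptr 252 250 255 154 202 [ 0.5376 -0.0873] y -0.0593 -0.056 mid -0.0577
lid 785 [0.58139394 0.15535095 0.10490575]
```

The pointer is within 0.3 mm of the marker's centre and steady, and the lid is still seated. Handing in.

```bash
python3 -c "
from cell import ticket
print(ticket.sign_off())"
```

```text
the job is handed in; nothing more can be done
None
```

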